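# Candle a small bottle on the cellar bench lamp

## Robot

A 6-joint arm with a two-finger parallel gripper is mounted at the origin on the work surface. World frame = base frame: x ahead of the robot, y to its left, z up, the work surface at z = 0. Lengths are in m, angles in rad, forces in N, time in s.
With the tool pointing down it reaches from about 0.2 to 0.875 m from the base axis. Payload 3.4 kg.
Tool frame: the origin (TCP) lies between the finger pads; the fingertips stand 25 mm ahead of it and the grasp point (between the pads) lies 6 mm ahead of it (r.nose_length is the z of the fingertips in the tool frame, in m); z points along the fingers, y is the line along which they close (so a half turn about z gives the same grasp; the last joint's range is limited). The gripper opens to 94 mm and grips with 3 to 60 N. Pads are 16 mm wide; open, the fingers measure 119 mm over their backs; the gripper's body (75 mm by 177 mm) begins 78 mm behind the grasp point.
Start: joints at [1.084, 0.276, 1.505, -0, 1.361, -0.121], TCP at [0.206, 0.537, 0.23] pointing down, gripper open.
Joint ranges: [-2.89, 2.89], [-0.75, 2.08], [0.22, 2.7], [-1.18, 4.32], [0.11, 2.71], [-2.7, 2.7]. Speed limits (rad/s): [2.57, 2.57, 3.14, 3.14, 3.14, 3.14].

## Interface

Orientations are given as a unit quaternion [w, x, y, z].
In Python, from plant import r, gripper_to, inverse_kinematics, vision, models, telemetry gives the robot as it stands. Calls block until the motion is done:
- r.move_to(position, orientation): joint-space move of the TCP to a pose.
- r.move_l(position, rot=None, vel=0.15, guard=None): straight line of the TCP; rot=None keeps the orientation; vel is the mean speed in m/s. With guard (N) it stops when the force on the tool has changed by that much, and returns True; else False.
- r.movej(angles): joint-space move.
- gripper_to(opening, f_grip=None): finger opening in m; f_grip is the grip in N (None keeps the last); returns when the fingers have stopped.
- r.hold(seconds).
- inverse_kinematics(position, orientation): joint angles nearest the present ones, or None.
- vision.snapshot(name): name is "side" or "top" or "wrist"; returns the picture (384x512x3 uint8, red, green, blue); there is no depth.
- vision.get_calibration(name): a dict with "fx", "fy", "cx", "cy" (pixels), "position" and "orientation" of the camera in the world. Camera axes: x right, y down, z forward; pixel columns grow to the right and rows downward; lengths in m; the calibration is good to about 2 mm. The wrist camera is an equidistant fisheye: a pixel r from the principal point sees the ray r / f radians off the axis. A picture is of the moment at which its call begins: read the wrist's pose just before it. get_calibration takes no time and is no camera call; for the wrist camera it gives the pose at the moment of the call.
A pose or a line that the arm cannot do raises r.PlanningError and nothing moves.
- r.sign_off(): hands the job in; it is judged then, once.
Trained networks look in the newest picture that a camera, given by its name, has taken for a name from the list of things; names that differ only in an ending like _2 or _b are one class to them, and where a whole thing is asked for, a point or a joint stands for the part that bears it (a point fixed in the world has none). Each returns a list of dicts, best first, with "score" (0 to 1); they miss things now and then, are a little off and sometimes report something else, mostly with a low value. They report only what shows in the picture. A call takes as long as a camera call. They do not tell look-alikes from the thing itself.
- models.boxes_of(thing, camera): "at" ([x, y, z] in m, in world coordinates, good to about 4 mm: the middle of the surface that is visible of it).
- models.regions_of(thing, camera): "pixels" (384x512 bool, what is visible of it).
- models.mark_of(thing, camera): "at" ([x, y, z] in m, in world coordinates, good to about 4 mm: a listed point, or the origin of a listed thing).
Readings, each from a call of its own:
- telemetry.current_t(): time.
- telemetry.current_joints(): joint angles.
- telemetry.current_dq(): joint speeds.
- telemetry.current_joint_efforts(): joint torques, N m.
- telemetry.current_ee_pos(): TCP position.
- telemetry.current_tool_rot(): TCP orientation.
- telemetry.current_wrist_force(): force on the tool from outside, world axes, zero at the start.
- telemetry.current_torque(): the same for the moment, N m.
- telemetry.current_opening(): finger opening in m.
- telemetry.current_finger_force(): force on a finger pad.
Only numpy, scipy, OpenCV 4.12 (cv2) and the standard library are available. Lean on these libraries where they do the work, as an engineer would, in place of code of your own. Each camera call takes 0.05 s, during which the arm holds its last target. There are 200 camera calls.

## Task

Check the small bottle against the light: set it down gently, standing upright in the middle of the round white plate of the lamp box, and let go. Then pull the lamp's round push-pull knob on the sloping console out until it clicks into its outer detent, leave it out for at least two seconds, and push it back fully home. Leave the dial beside the knob and everything else on the bench as they are.

Things in the scene. Friction and masses are not known exactly. Their poses are not given: they have to be found in the camera images.
- bottle_center (a point): Small, very dark green wine bottle, neck foiled grey, standing upright in the row nearest the robot, any place in it, 110 mm or more from jar and cup. 190 mm tall; body 58 mm in diameter, shoulder from 95 mm up, straight neck 28 mm in diameter from 137 mm up to the top. 0.3 to 0.55 kg. This point: on its axis (z, up), 95 mm above its foot; the neck's middle is 69 mm higher.
- plate (a point): Centre of the top of the lamp box's round white plate, 124 mm in diameter, level, 50 mm above the bench; z up. The box is dark steel, 160 by 160 by 44 mm, fixed to the bench, the plate 6 mm proud of it. It may stand left or right.
- knob_grip (a point): Middle of the head of the push-pull lamp knob: black, round, 42 mm in diameter, 42 mm long (straight over the middle 26 mm), on a 16 mm stem. Point on the axis, moving with the knob; when home it is 42 mm off the panel, the head's ends 20 and 62 mm. z: the axis, out of the panel, the way it is pulled, 28 degrees from vertical, leaning roughly to the robot; y level along the panel; x up the slope.
- console: Grey desk console fixed to the bench, left or right, turned a little; 200 mm wide. Sloping panel (130 mm up the slope, 76 mm high at its middle) with the knob 45 mm to +y of the middle and a dial 55 mm to -y. Above its upper half a level round bar, 28 mm thick, at height 240 mm and x = +12 mm, on two posts behind the panel, blocks the way straight down. Origin on the bench under the panel's middle; front faces -x.
- knob (a joint): Travel of the knob in m: 0 fully home (as at the start), 0.030 fully out. A spring detent holds it at both ends: it resists with at most about 8 N up to mid-travel (0.015), then jumps by itself the rest of the way to the stop and stays there; the same on the way back.
- dial_mark (a point): White mark of the lamp's brightness dial, a black disc 36 mm in diameter standing 28 mm off the console's panel, 100 mm from the knob; the mark is 16 mm off the dial's axis. It turns easily; not to be turned.
- jar: Glass jar with a steel lid, 90 mm tall, 68 mm in diameter, in the front row; bystander (origin under its middle)
- cup: Steel tasting cup, 60 mm tall, 72 mm across, in the front row; bystander (origin under its middle)
- corkbox: Small wooden box of corks, 100 by 60 by 50 mm, between console and lamp box; bystander (origin under its middle)
- mallet: Wooden mallet, 245 mm long, 50 mm high, lying at the right; bystander (origin on its underside)
- brush: Brush lying at the left; bystander (origin on its underside)
There are look-alikes about, which are no part of the job. What is shaped like the part that bears bottle_center but red is not meant. What is shaped like the part that bears plate but green is not meant.

How it is judged:
By the outcome, as a careful person would: the job done as asked, in the order asked, and still so for the second after the job is handed in, with the robot touching nothing.
It also fails if it takes over 67 s, if anything falls off the work surface, if the arm or the gripper's body presses on something with over 40 N, if the wrist force passes 120 N, or if a joint passes its speed limit or range.

## Working session

There is one attempt and no reset: what is moved stays moved. The work goes in short steps, each a Python script; the robot and the scene stay as the last script left them, time stands still between calls to the robot, and variables do not carry over. Pictures are saved under pics/ and viewed, at most 10 in all, crops included, and the job is handed in when it is done.

```bash
mkdir -p pics; ls; python3 - <<'E'
from plant import r, vision, models, telemetry
import cv2, numpy as np
ims=[]
for c in ("top","side"):
    im=vision.snapshot(c); ims.append(im)
    cv2.imwrite(f"pics/{c}0.png",im[:,:,::-1])
    k=vision.get_calibration(c); print(c,np.round(k["position"],3),np.round(k["orientation"],3),k["fx"])
    for t in ("bottle_center","plate","knob_grip","dial_mark","console","jar","cup","corkbox","mallet","brush"):
        print(c,t,[(np.round(d["at"],3).tolist(),round(d["score"],2)) for d in models.mark_of(t,c)[:3]])
print(telemetry.current_t(), telemetry.current_tool_rot(), r.nose_length)
E
```

```text
pics
top [0.354 0.037 1.108] [-0.028  0.714 -0.698  0.052] 416.56812186734135
top bottle_center [([0.352, -0.252, 0.092], 0.93)]
top plate [([0.636, 0.229, 0.051], 0.68), ([0.272, 0.336, 0.053], 0.59)]
top knob_grip [([0.435, 0.193, 0.001], 0.26)]
top dial_mark [([0.624, -0.285, 0.095], 0.47)]
top console [([0.636, -0.213, 0.001], 0.92)]
top jar [([0.434, 0.193, 0.0], 0.87)]
top cup [([0.438, 0.034, -0.0], 0.74)]
top corkbox [([0.441, -0.164, 0.094], 0.6), ([0.603, -0.002, -0.004], 0.58), ([0.427, -0.39, 0.006], 0.46)]
top mallet [([0.425, -0.387, 0.006], 0.83)]
top brush [([0.466, 0.438, 0.002], 0.8)]
side [-0.131 -0.609  0.843] [-0.381  0.842 -0.348  0.157] 449.23467957369
side bottle_center [([0.439, -0.168, 0.101], 0.98), ([0.36, -0.248, 0.1], 0.61)]
side plate [([0.633, 0.229, 0.048], 0.87), ([0.273, 0.337, 0.053], 0.61)]
side knob_grip [([0.619, -0.163, 0.115], 0.62)]
side dial_mark [([0.631, -0.28, 0.099], 0.46)]
side console [([0.643, -0.213, 0.004], 0.8)]
side jar [([0.429, 0.187, -0.002], 0.72), ([0.44, -0.164, 0.098], 0.53), ([0.632, -0.283, 0.098], 0.48)]
side cup [([0.621, -0.166, 0.115], 0.73), ([0.438, 0.029, 0.002], 0.57)]
side corkbox [([0.602, -0.002, -0.002], 0.61)]
side mallet [([0.42, -0.388, -0.003], 0.73), ([0.644, -0.212, 0.002], 0.56)]
side brush [([0.468, 0.439, -0.001], 0.69)]
1.1 [3.11315049e-06 1.81880444e-01 9.83320651e-01 4.38284141e-05] 0.025
```

```bash
python3 -c "
import cv2,numpy as np
a=[cv2.imread(f'pics/{c}0.png') for c in ('top','side')]
cv2.imwrite('pics/both0.png',cv2.resize(np.vstack(a),(790,592*1) ) if 0 else np.hstack([cv2.resize(x,(400,300)) for x in a]))"
```

```text
(no output)
```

View pics/top0.png

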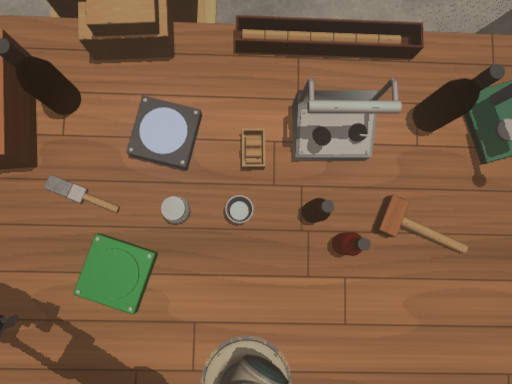

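View pics/side0.png

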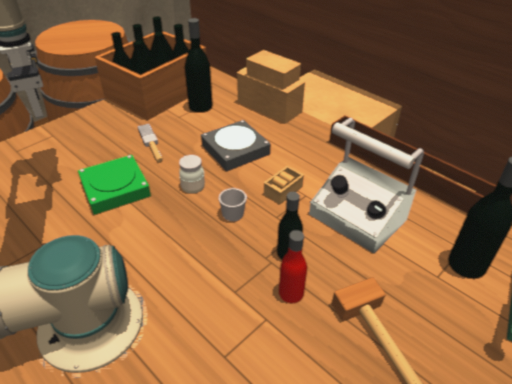

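The top view shows the dark bottle at (318,209) and the red look-alike at (350,243). The white plate is at (163,130) and the green decoy at (116,273). The knob is at (322,136) with the dial to its right at (358,131), under the bar. I'll move to hover above the dark bottle and refine with the wrist camera.

```bash
cat > h.py <<'E'
from plant import r, gripper_to, inverse_kinematics, vision, models, telemetry as T
import numpy as np, cv2
from scipy.spatial.transform import Rotation as R
DOWN=[0,1,0,0]
def look(things,name=None,cam="wrist"):
    im=vision.snapshot(cam)
    if name: cv2.imwrite(f"pics/{name}.png",im[:,:,::-1])
    for t in things:
        print(t,[(np.round(d["at"],4).tolist(),round(d["score"],2)) for d in models.mark_of(t,cam)[:3]])
def st(): print("t",round(T.current_t(),2),"p",np.round(T.current_ee_pos(),4),"F",np.round(T.current_wrist_force(),1),"op",round(T.current_opening(),4),"q",np.round(T.current_joints(),2))
E
python3 - <<'E'
from h import *
r.move_l([0.206,0.537,0.36],vel=0.3)
r.move_to([0.42,-0.13,0.36],DOWN); st()
look(["bottle_center","knob_grip","dial_mark","console"],"w1")
r.move_l([0.44,-0.166,0.30],vel=0.2)
look(["bottle_center","knob_grip","dial_mark","console"],"w2"); st()
E
```

```text
t 4.17 p [ 0.4202 -0.1294  0.36  ] F [ 0.6  0.5 -0.6] op 0.0941 q [-0.46  0.02  1.51  0.    1.62  1.11]
bottle_center [([0.3546, -0.2487, 0.0928], 0.76), ([0.4365, -0.1662, 0.0941], 0.64)]
knob_grip [([0.6201, -0.1682, 0.1143], 0.67)]
dial_mark [([0.63, -0.2819, 0.0959], 0.59), ([0.6374, -0.2138, 0.002], 0.51)]
console [([0.6411, -0.2152, 0.0029], 0.8)]
bottle_center [([0.3534, -0.2476, 0.0941], 0.93), ([0.4378, -0.1655, 0.0941], 0.76), ([0.4234, -0.386, -0.0003], 0.32)]
knob_grip [([0.6199, -0.1673, 0.1113], 0.82), ([0.4377, -0.1676, 0.0917], 0.28)]
dial_mark [([0.6294, -0.2827, 0.0923], 0.86)]
console [([0.6187, -0.1666, 0.1102], 0.69), ([0.6384, -0.2156, 0.0011], 0.64)]
t 5.18 p [ 0.4403 -0.1658  0.3012] F [0.1 0.2 0.1] op 0.0941 q [-0.51  0.08  1.58  0.    1.48  1.06]
```

View pics/w1.png

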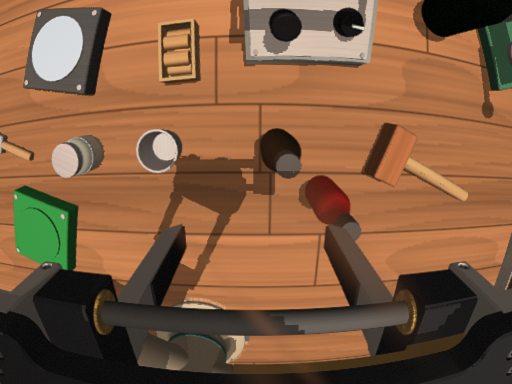

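The wrist view shows the dark bottle at (282,150), standing clear of the red one at (330,205). All the bottle estimates agree on (0.438, -0.166). Next I'll grasp the neck.

```bash
python3 - <<'E'
from h import *
gripper_to(0.07,f_grip=25)
r.move_l([0.438,-0.166,0.25],vel=0.15)
print(r.move_l([0.438,-0.166,0.171],vel=0.12,guard=6)); st()
gripper_to(0.0,f_grip=25); st(); print(T.current_finger_force())
r.move_l([0.438,-0.166,0.30],vel=0.15); st()
r.move_l([0.55,0.16,0.30],vel=0.2); st()
look(["plate","jar","corkbox","bottle_center"],"w3")
E
```

```text
False
t 7.05 p [ 0.4387 -0.1664  0.1718] F [-0.1 -0.  -0.1] op 0.0702 q [-0.51  0.16  1.82  0.    1.16  1.06]
t 7.78 p [ 0.438  -0.1662  0.171 ] F [ 0.7 -0.   0.3] op 0.0277 q [-0.51  0.16  1.82 -0.    1.16  1.06]
24.998397010858753
t 8.79 p [ 0.4373 -0.1656  0.2988] F [-1.   1.1 -4.7] op 0.0274 q [-0.51  0.08  1.59  0.    1.48  1.06]
t 10.67 p [0.5498 0.1591 0.3001] F [-0.7 -0.1 -4.2] op 0.0278 q [ 0.16  0.24  1.38 -0.    1.52  1.73]
plate [([0.6387, 0.2272, 0.047], 0.98)]
jar []
corkbox [([0.6007, -0.0059, -0.0052], 0.65)]
bottle_center [([0.551, 0.1589, 0.2215], 0.84), ([0.3507, -0.2461, 0.0937], 0.65), ([0.4422, 0.032, 0.0057], 0.32)]
```

View pics/w3.png

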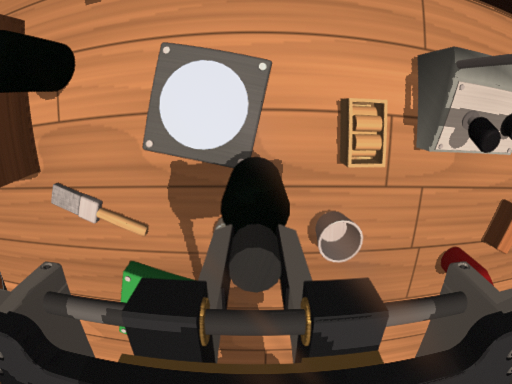

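The bottle hangs upright in the fingers at (255,200), and the white plate is clear ahead at (204,104). Next I'll refine the plate centre from the white pixels, then place the bottle.

```bash
python3 - <<'E'
from h import *
def plate(cam,im,k,z):
    hsv=cv2.cvtColor(im,cv2.COLOR_BGR2HSV)
    m=((hsv[...,2]>180)&(hsv[...,1]<70)).astype(np.uint8)
    n,l,s,c=cv2.connectedComponentsWithStats(m)
    i=1+np.argmax(s[1:,4]); v,u=np.nonzero(l==i); print(cam,"blob",s[i],c[i].round(0))
    x=(u-k["cx"])/k["fx"]; y=(v-k["cy"])/k["fy"]
    if cam=="wrist":
        th=np.hypot(x,y); d=np.c_[x/th*np.sin(th),y/th*np.sin(th),np.cos(th)]
    else: d=np.c_[x,y,np.ones_like(x)]
    q=k["orientation"]; d=R.from_quat([*q[1:],q[0]]).apply(d)
    P=np.array(k["position"])+d*((z-k["position"][2])/d[:,2])[:,None]
    (cx,cy),rad=cv2.minEnclosingCircle(P[:,:2].astype(np.float32)); print(cam,P[:,:2].mean(0).round(4),(cx,cy),rad)
for c,f in (("wrist","w3"),("top","top0"),("side","side0")):
    plate(c,cv2.imread(f"pics/{f}.png"),vision.get_calibration(c),0.05)
E
```

```text
wrist blob [ 160   60   88   89 6185] [203. 104.]
wrist [0.6387 0.2294] (0.6384415626525879, 0.23052255809307098) 0.06200925633311272
top blob [ 140  108   47   45 1644] [163. 130.]
top [0.6377 0.2298] (0.6380748748779297, 0.22987419366836548) 0.06010720506310463
side blob [ 313  188  103   53 1816] [369. 214.]
side [ 0.6449 -0.2505] (0.6862007975578308, -0.21676690876483917) 0.14009253680706024
```

```bash
python3 - <<'E'
from h import *
X,Y=0.6378,0.2297
r.move_l([X,Y,0.30],vel=0.2)
r.move_l([X,Y,0.232],vel=0.12); r.hold(0.2); st()
print(r.move_l([X,Y,0.215],vel=0.02,guard=3)); st()
p=T.current_ee_pos(); r.hold(0.2); st()
gripper_to(0.06); st()
r.move_l([X,Y,0.32],vel=0.15)
look(["bottle_center","plate"],"w4"); look(["bottle_center"],"side4","side"); st()
E
python3 -c "
import cv2,numpy as np
a=cv2.imread('pics/side4.png')[80:240,150:350];b=cv2.imread('pics/w4.png')
cv2.imwrite('pics/c4.png',np.hstack([cv2.resize(a,(400,320)),cv2.resize(b,(400,320))]))"
```

```text
t 12.54 p [0.6383 0.2298 0.2332] F [ 0.2 -1.2 -3. ] op 0.0273 q [0.24 0.43 1.26 0.   1.45 1.81]
True
t 13.12 p [0.6377 0.2295 0.2209] F [ 0.4 -0.2  5.7] op 0.0273 q [ 0.24  0.44  1.28 -0.    1.43  1.81]
t 13.32 p [0.6377 0.2295 0.2209] F [ 0.4 -1.   6.6] op 0.0273 q [ 0.24  0.44  1.28 -0.    1.43  1.81]
t 14.01 p [0.6367 0.2294 0.2189] F [-0.8  0.4 -0.1] op 0.0596 q [ 0.24  0.44  1.28 -0.    1.43  1.81]
bottle_center [([0.6373, 0.2312, 0.1449], 0.7)]
plate [([0.2688, 0.3347, 0.051], 0.59), ([0.4721, 0.4369, -0.0002], 0.34)]
bottle_center [([0.6434, 0.2288, 0.1492], 0.9), ([0.3595, -0.2477, 0.0961], 0.62)]
t 15.08 p [0.6375 0.2296 0.3189] F [ 0.  -0.5  0.6] op 0.0601 q [ 0.24  0.41  1.09 -0.    1.65  1.81]
```

View pics/c4.png

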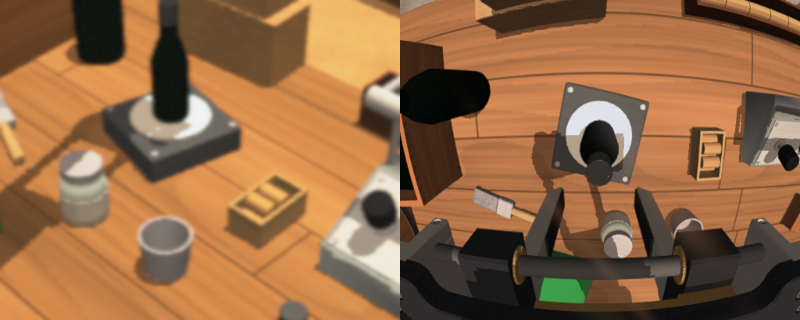

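The bottle stands upright in the middle of the plate in both views: around (170,70) in the left one and (597,150) in the right one. Next is the console, where I need its yaw and the knob position from close up.

```bash
python3 - <<'E'
from h import *
r.move_l([0.50,-0.10,0.34],vel=0.25)
r.move_l([0.50,-0.19,0.34],vel=0.2)
def world(u,v,k,z):
    x=(u-k["cx"])/k["fx"]; y=(v-k["cy"])/k["fy"]; th=np.hypot(x,y)
    d=np.c_[x/th*np.sin(th),y/th*np.sin(th),np.cos(th)]
    q=k["orientation"]; d=R.from_quat([*q[1:],q[0]]).apply(d)
    return np.array(k["position"])+d*((z-k["position"][2])/d[:,2])[:,None]
r.hold(0.3)
k=vision.get_calibration("wrist")
look(["knob_grip","dial_mark","console"],"w5"); st()
for d in models.regions_of("console","wrist")[:1]:
    m=d["pixels"]; print(d["score"],m.sum())
    np.save("m5.npy",m)
    v,u=np.nonzero(m); P=world(u,v,k,0.0)[:,:2]
    b=np.round(P[:,1]/0.005).astype(int); E=np.array([P[b==i][P[b==i][:,0].argmin()] for i in np.unique(b)])
    print(E.round(4).tolist())
    E=E[(E[:,1]>-0.29)&(E[:,1]<-0.13)]
    s=np.polyfit(E[:,1],E[:,0],1); print("slope dx/dy",s,np.degrees(np.arctan(-s[0])),"resid",np.std(E[:,0]-np.polyval(s,E[:,1])))
E
```

```text
knob_grip [([0.6172, -0.1669, 0.112], 0.6)]
dial_mark [([0.6279, -0.281, 0.0974], 0.92), ([0.6174, -0.1684, 0.1116], 0.56)]
console [([0.6409, -0.2138, -0.0001], 0.7), ([0.6198, -0.1717, 0.1142], 0.24), ([0.4377, 0.0288, 0.0035], 0.19)]
t 17.77 p [ 0.5    -0.1897  0.3401] F [ 0.1 -0.4  0. ] op 0.0598 q [-0.49  0.17  1.38 -0.    1.59  1.08]
0.9 18777
[[0.7056, -0.4376], [0.6993, -0.4335], [0.6968, -0.4294], [0.6941, -0.4233], [0.6954, -0.4194], [0.6948, -0.4154], [0.6956, -0.4076], [0.6969, -0.4037], [0.6943, -0.3979], [0.6941, -0.396], [0.6931, -0.3884], [0.6926, -0.3846], [0.6937, -0.379], [0.6931, -0.3734], [0.6928, -0.3715], [0.6938, -0.3642], [0.6932, -0.3587], [0.6926, -0.3533], [0.6922, -0.3496], [0.6916, -0.3443], [0.6875, -0.3389], [0.6345, -0.3337], [0.5912, -0.3276], [0.5859, -0.3242], [0.5856, -0.3189], [0.5871, -0.3136], [0.5868, -0.3084], [0.5866, -0.3032], [0.5863, -0.2981], [0.5861, -0.2929], [0.5859, -0.2878], [0.5857, -0.2827], [0.5855, -0.2776], [0.5853, -0.2725], [0.5852, -0.2692], [0.585, -0.2641], [0.5849, -0.2591], [0.5847, -0.2541], [0.5846, -0.2491], [0.5845, 
[... 180 characters left out ...]
 [0.5838, -0.193], [0.5838, -0.1881], [0.5838, -0.1848], [0.5821, -0.1799], [0.5821, -0.1766], [0.5821, -0.1717], [0.5822, -0.1668], [0.5822, -0.1618], [0.5806, -0.1569], [0.5806, -0.1519], [0.5807, -0.147], [0.5808, -0.142], [0.5809, -0.137], [0.5793, -0.1304], [0.5794, -0.127], [0.5795, -0.122], [0.5796, -0.117], [0.5798, -0.112], [0.5833, -0.1069], [0.6222, -0.1023], [0.6616, -0.0974], [0.6845, -0.0922], [0.6848, -0.0871], [0.6835, -0.0803], [0.6837, -0.0769], [0.6825, -0.07], [0.6827, -0.0666], [0.6832, -0.0614], [0.6836, -0.0561], [0.684, -0.0509], [0.6826, -0.0474], [0.6866, -0.042], [0.6943, -0.0366]]
slope dx/dy [-0.03178912  0.57639823] 1.8207692599506948 resid 0.0010142774715954205
```

View pics/w5.png

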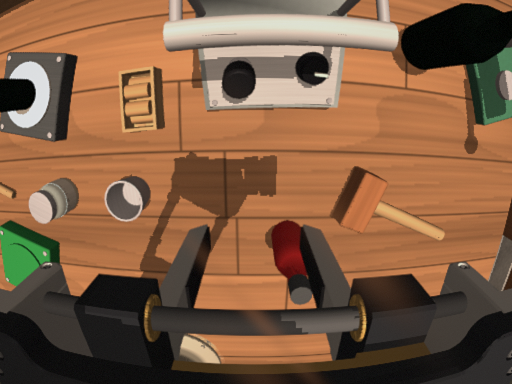

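The wrist view shows the knob at (238,80) and the dial at (313,70) with its mark pointing right, with the bar behind and above them. The console yaw is about 1.8°. Next I'll approach along the knob axis.

```bash
cat >> h.py <<'E'
psi=np.radians(1.8); a=np.radians(28)
K=np.array([0.619,-0.168,0.113])
zk=np.array([-np.sin(a)*np.cos(psi),-np.sin(a)*np.sin(psi),np.cos(a)])
yk=np.array([-np.sin(psi),np.cos(psi),0]); xk=np.cross(yk,zk)
q=R.from_matrix(np.c_[xk,-yk,-zk]).as_quat(); Q=[q[3],q[0],q[1],q[2]]
def tcp(s,dy=0): return K+(0.006+s)*zk+dy*yk   # s: grasp point along axis from home knob_grip
def rel():
    d=T.current_ee_pos()-K; F=np.array(T.current_wrist_force())
    print("t",round(T.current_t(),2),"xyz_k mm",(np.array([d@xk,d@yk,d@zk-0.006])*1e3).round(1),"F_k",np.round([F@xk,F@yk,F@zk],1),"op",round(T.current_opening(),4),"ff",round(T.current_finger_force(),1))
E
python3 - <<'E'
from h import *
gripper_to(0.075,f_grip=12)
r.move_l([0.50,-0.17,0.32],rot=Q,vel=0.15); st()
r.move_l(tcp(0.11),vel=0.15); rel()
look(["knob_grip"],"w6")
print(r.move_l(tcp(0.03),vel=0.12,guard=6)); rel()
print(r.move_l(tcp(0.0),vel=0.05,guard=5)); rel()
look(["knob_grip"],"side6","side")
gripper_to(0.0,f_grip=12); rel()
E
python3 -c "
import cv2,numpy as np
a=cv2.imread('pics/side6.png')[120:280,270:470];b=cv2.imread('pics/w6.png')
cv2.imwrite('pics/c6.png',np.hstack([cv2.resize(a,(400,320)),cv2.resize(b,(400,320))]))"
```

```text
t 18.93 p [ 0.5002 -0.1707  0.3209] F [-0.1  1.3  0.2] op 0.0751 q [-0.68 -0.07  1.78  0.36  1.07  0.75]
t 19.89 xyz_k mm [  0.9  -0.2 110.3] F_k [-0.2 -1.  -0. ] op 0.0746 ff 0.0
knob_grip [([0.6195, -0.1646, 0.1124], 0.87)]
False
t 20.81 xyz_k mm [ 0.5 -0.2 30.4] F_k [0.1 0.1 0.4] op 0.0748 ff 0.0
False
t 21.56 xyz_k mm [-0.   0.  -0.2] F_k [-0.3  0.9 -0.1] op 0.0751 ff 0.0
knob_grip [([0.6185, -0.168, 0.115], 0.47)]
t 22.27 xyz_k mm [ 0.1 -0.8  0.1] F_k [-1.4 -2.9  0.7] op 0.0414 ff 12.0
```

View pics/c6.png

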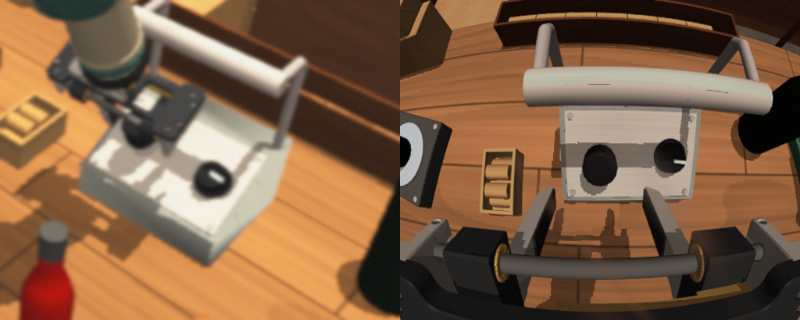

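The fingers are around the knob, left at (145,125), with the dial free at (212,180) and the bar clear. Next comes the pull.

```bash
python3 - <<'E'
from h import *
gripper_to(0.0,f_grip=30); rel()
for s in (0.010,0.020,0.029): r.move_l(tcp(s),vel=0.03); rel()
r.hold(0.2); rel()
gripper_to(0.07); rel()
r.hold(0.3)
look(["knob_grip","dial_mark"],None,"side")
r.hold(1.9)
gripper_to(0.0,f_grip=12); rel()
E
```

```text
t 22.49 xyz_k mm [ 0.1 -0.7  0.1] F_k [-2.4 -3.9  0.6] op 0.0416 ff 30.0
t 22.98 xyz_k mm [ 0.1 -0.7  9.6] F_k [-1.5 -4.2 -4.7] op 0.0412 ff 30.0
t 23.46 xyz_k mm [ 0.2 -0.7 20.5] F_k [-3.5 -5.4  3.7] op 0.0413 ff 30.0
t 23.91 xyz_k mm [ 0.1 -0.7 29.8] F_k [-3.8 -5.5  7. ] op 0.0409 ff 30.0
t 24.11 xyz_k mm [ 0.2 -0.7 29.8] F_k [-3.  -5.   6.7] op 0.0412 ff 30.0
t 24.74 xyz_k mm [-0.   0.2 28.9] F_k [-0.3 -0.7 -0.3] op 0.0703 ff 0.0
knob_grip [([0.6045, -0.1689, 0.1429], 0.71)]
dial_mark [([0.6329, -0.2801, 0.101], 0.68)]
t 27.65 xyz_k mm [ 0.1 -0.7 29. ] F_k [-1.4 -3.3  0.4] op 0.0416 ff 12.0
```

The knob is out, with the head moved about 30 mm along its axis, and it has been out for more than 2 s. Next I'll push it home.

```bash
python3 - <<'E'
from h import *
gripper_to(0.0,f_grip=30); rel()
for s in (0.018,0.008,0.002): r.move_l(tcp(s),vel=0.03); rel()
print(r.move_l(tcp(-0.006),vel=0.015,guard=18)); rel()
gripper_to(0.07); rel()
r.move_l(tcp(0.11),vel=0.12); rel()
look(["knob_grip","dial_mark"])
r.move_l([0.48,-0.17,0.33],vel=0.15)
r.move_l([0.42,-0.05,0.38],rot=DOWN,vel=0.2); st()
look(["knob_grip","dial_mark","jar","cup"],"w8")
look(["knob_grip","dial_mark","bottle_center"],"side8","side")
E
```

```text
t 27.87 xyz_k mm [ 0.1 -0.7 29. ] F_k [-1.6 -4.3 -0.3] op 0.0414 ff 30.0
t 28.38 xyz_k mm [ 0.1 -0.7 18.1] F_k [-2.3 -5.5  1.1] op 0.0411 ff 30.0
t 28.87 xyz_k mm [ 0.  -0.7  7.2] F_k [-0.9 -5.4 -7.5] op 0.0408 ff 30.0
t 29.22 xyz_k mm [ 0.  -0.7  1. ] F_k [-0.1 -5.  -9.2] op 0.0414 ff 30.0
True
t 29.55 xyz_k mm [ 0.  -0.8 -1.1] F_k [-0.3 -0.   4.6] op 0.041 ff 30.0
t 30.18 xyz_k mm [-0.8 -1.5 -1.8] F_k [ 0.   0.1 -0.5] op 0.0702 ff 0.0
t 31.27 xyz_k mm [ -0.5   0.2 109.5] F_k [ 0.   0.8 -0.8] op 0.0698 ff 0.0
knob_grip [([0.6165, -0.1674, 0.1127], 0.96)]
dial_mark [([0.628, -0.282, 0.0946], 0.64), ([0.6328, 0.2306, 0.0479], 0.42)]
t 33.38 p [ 0.4201 -0.0502  0.3791] F [0.3 0.  0. ] op 0.0698 q [-0.28 -0.01  1.49 -0.    1.66  1.29]
knob_grip [([0.6197, -0.1678, 0.1129], 0.59)]
dial_mark [([0.6328, -0.2822, 0.0958], 0.86)]
jar [([0.437, 0.1906, -0.0024], 0.68)]
cup [([0.6357, -0.2131, 0.0029], 0.5)]
knob_grip [([0.6179, -0.1699, 0.115], 0.66)]
dial_mark [([0.6388, -0.216, 0.0014], 0.73), ([0.6309, -0.2817, 0.0988], 0.61)]
bottle_center [([0.3582, -0.2461, 0.0956], 0.77), ([0.6402, 0.2297, 0.1512], 0.61)]
```

View pics/side8.png

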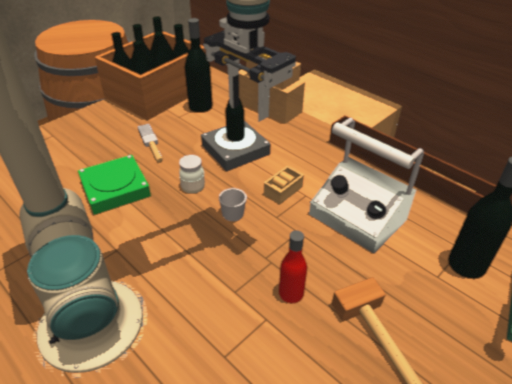

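The bottle stands on the plate at (235,125). The knob is home at (340,184), and the dial mark and bystanders are unchanged. The gripper only overlaps the bottle in perspective and is touching nothing.

```bash
python3 -c "
from h import *
print(r.sign_off()); st()"
```

```text
the job is handed in; nothing more can be done
None
the job is handed in; nothing more can be done
```

The job is handed in, at about 34 s of the 67 s allowed: the bottle stands upright in the middle of the white plate, the knob was pulled out, left out for more than 3 s and pushed back home, and the dial and everything else looked unmoved in the last picture.

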